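# Turn the sharpening stone over onto its honing board

## Task

The two-sided sharpening stone lies with its grey coarse side up on the bench in front of the thin wooden honing board. Push it up against the front edge of the board until it tips up on edge there, and tip it right over onto the board, so that it lies flat on the board with its orange fine side up. Leave the oak drilling block and the rusty pipe offcut where they are.

Things in the scene. Friction and masses are not known exactly. Their poses are not given: they have to be found in the camera images.
- stone: sharpening stone, loose slab 76 x 150 x 25 mm, 0.3 kg, one face grey, the other orange. Origin: its centre; x along the width, y along the length, z out of the grey face (up at the start). Starts 15 to 45 mm before the board's front edge, parallel to it within 9 degrees. Grippy sides: when pinned against the board, a fingertip pressed (10 N) to the near side lifts that side by friction.
- board: pale wooden honing board with a small brass screw in each corner, fixed to the bench, 130 x 220 x 8 mm high. Origin at the centre of its underside, on the bench top; x across its 130 mm depth, away from the robot; y along its 220 mm length; z up. Its front edge, a square upright step 8 mm high, lies at x = -65 mm in this frame.
- jig_block: oak drilling block with three dark holes, loose, 55 x 110 x 30 mm; on the bench to one side of the stone, to be left alone. Origin at the centre of its underside; y along its length, z up.
- pipe_offcut: offcut of brown rusty square pipe, loose, 30 x 120 x 30 mm; on the bench to the other side of the stone, to be left alone. Origin at the centre of its underside; y along its length, z up.

How it is judged:
By the outcome, as a careful person would: the job done as asked, in the order asked, and still so for the second after the job is handed in, with the robot touching nothing.
It also fails if it takes over 43 s, if anything falls off the work surface, if the arm or the gripper's body presses on something with over 40 N, if the wrist force passes 120 N, or if a joint passes its speed limit or range.

## Robot

A 7-joint arm with a two-finger parallel gripper is mounted at the origin on a cart in front of the work surface, level with it; the furniture and walls round the work are solid. World frame = base frame: x ahead of the robot, y to its left, z up, the work surface at z = 0. Lengths are in m, angles in rad, forces in N, time in s.
With the tool pointing down it reaches from about 0.35 to 0.775 m from the base axis. Payload 3.1 kg.
Tool frame: the origin (TCP) lies at the very end of the fingers, on their centre line; the grasp point (between the pads) lies 19 mm behind it; z points along the fingers, y is the line along which they close (so a half turn about z gives the same grasp; the last joint's range is limited). The gripper opens to 85 mm and grips with 20 to 120 N. Pads are 22 mm wide; open, the fingers measure 114 mm over their backs; the gripper's body (76 mm by 85 mm) begins 54 mm behind the grasp point. The pads swing forward as they close: fully open they stand 13 mm farther back than shut.
Start: joints at [-0.042, 0.311, 0.014, 1.512, -0.004, 1.319, -0.027], TCP at [0.55, 0, 0.202] pointing down, gripper open.
Joint ranges: [-2.7, 2.7], [-0.3, 1.91], [-1.27, 1.3], [0.12, 2.57], [-1.44, 4.58], [0.2, 2.03], [-3.05, 3.05]. Speed limits (rad/s): [2.79, 2.79, 3.14, 3.14, 3.14, 3.14, 3.14].

## Interface

Orientations are given as [roll, pitch, yaw] about the fixed x, y, z axes, in that order (R = Rz(yaw) Ry(pitch) Rx(roll)).
In Python, from bench import arm, optics, hand_in gives the robot as it stands.
- The arm moves only by the shell command python3 -m jog 'ROWS' [FORCE]. ROWS is JSON, a list of rows, each a list of 5 numbers: the opening, from 0 (shut) to 1 (fully open), then the shift along the tool's x, y, z normalised to -1 to 1, where 1 is 0.2 m, then the turn about the tool's z normalised to -1 to 1, where 1 is 180 degrees. A call has 1 to 8 rows; each row shifts and turns the commanded pose from where the row before left it, along the tool's axes as they then stand; what a row does not reach is not made up. A row lasts 1/8 s, in which the tool goes at most 62.5 mm and 10.7 degrees, less where a joint would pass 70% of its speed; a pose out of reach is approached as far as the arm can. A call with a number of a shift or a turn outside -1 to 1 is refused whole. A call with a gripper value outside its range is refused whole. The fingers move at their own pace and stop on an object; FORCE is the grip in N (left out, the last holds). Time passes only in rows, so rows that do not move let the fingers close. It gives the time, the measured TCP pose, the force, the opening and the grip force at its end, in the units of the state.
- arm.observe(): the state, without advancing time (a new reading comes with each control period).
- optics.get_image(name): name is "scene" or "side" or "wrist"; returns a dict with "pixels" (400x640x3 uint8, red, green, blue), "mtx" (3x3 intrinsics, pixels), "rvec" (rotation vector, rad) and "tvec" (3), from world to camera coordinates, as OpenCV has them; the wrist camera has in their place "hand_eye" (4x4, takes a point from camera to tool coordinates, whose origin is the TCP and whose axes are the flange's). Camera axes: x right, y down, z forward; pixel columns grow to the right and rows downward; lengths in m; the calibration is good to about 2 mm. A picture is of the moment at which its call begins: read the wrist's pose just before it. There is no depth.
- hand_in(): hands the job in; it is judged then, once.
Trained networks look in a picture, given as the dict that the camera call returned (one of the last four; its "shot" number tells which), for a name from the list of things; names that differ only in an ending like _2 or _b are one class to them, and where a whole thing is asked for, a point or a joint stands for the part that bears it (a point fixed in the world has none). Each returns a list of dicts, best first, with "p" (0 to 1); they miss things now and then, are a little off and sometimes report something else, mostly with a low value. They report only what shows in the picture. A call takes as long as a camera call.
- optics.look_for(name, picture): "location" ([x, y, z] in m, in the coordinates of the camera as it stood for that picture, good to about 4 mm: the middle of the surface that is visible of it).
- optics.masks_of(name, picture): "region" (400x640 bool, what is visible of it).
The state is a dict: "time": time; "qpos": joint angles; "joint_vel": joint speeds; "effort": joint torques, N m; "eef_pos": TCP position; "orientation": TCP orientation; "contact_force": force on the tool from outside, world axes, zero at the start; "torque": the same for the moment, N m; "opening": finger opening in m; "grip_force": force on a finger pad.
Only numpy, scipy, OpenCV 4.12 (cv2) and the standard library are available. Lean on these libraries where they do the work, as an engineer would, in place of code of your own. Each camera call takes 0.05 s, during which the arm holds its last target. There are 200 camera calls.

## Working session

There is one attempt and no reset: what is moved stays moved. The work goes in short steps, Python scripts to look and compute and a shell command to move; the robot and the scene stay as the last step left them, time stands still between calls to the robot, and variables do not carry over. Pictures are saved under pics/ and viewed, at most 10 in all, crops included, and the job is handed in when it is done.

```bash
mkdir -p pics; cat > h.py <<'E'
import numpy as np,cv2
from bench import arm,optics
from scipy.spatial.transform import Rotation as R
def cam(n):
    s=arm.observe();p=optics.get_image(n)
    if n=='wrist':
        T=np.eye(4);T[:3,:3]=R.from_euler('xyz',s['orientation']).as_matrix();T[:3,3]=s['eef_pos'];M=T@np.array(p['hand_eye'])
    else:
        r=cv2.Rodrigues(np.array(p['rvec'],float))[0];M=np.eye(4);M[:3,:3]=r.T;M[:3,3]=-r.T@np.array(p['tvec']).ravel()
    return p,M
def topix(p,M,uv,z):
    d=np.c_[np.array(uv,float),np.ones(len(uv))]@np.linalg.inv(np.array(p['mtx'])).T@M[:3,:3].T
    o=M[:3,3];return o+d*((z-o[2])/d[:,2])[:,None]
def save(p,f):cv2.imwrite('pics/'+f,p['pixels'][:,:,::-1])
def rect(p,M,name,z):
    m=optics.masks_of(name,p)
    if not m:return None
    c=max(cv2.findContours(m[0]['region'].astype('uint8'),0,2)[0],key=cv2.contourArea)[:,0]
    w=topix(p,M,c,z)[:,:2];r=cv2.minAreaRect((w*1000).astype('float32'))
    return m[0]['p'],r,np.round(cv2.boxPoints(r))
E
python3 - <<'E'
from h import *
s=arm.observe();print(s['eef_pos'],s['orientation'],s['time'],s['opening'])
for n in('scene','side','wrist'):
    p,M=cam(n);save(p,n+'.png');print(n,M[:3,3].round(3))
    for o,z in(('stone',.025),('board',.008),('jig_block',.03),('pipe_offcut',.03)):
        l=optics.look_for(o,p);print(o,[( (M@np.r_[a['location'],1])[:3].round(3),round(a['p'],2)) for a in l[:2]])
        if n!='side':print(rect(p,M,o,z))
a=[cv2.imread('pics/%s.png'%n) for n in('scene','wrist')]
cv2.imwrite('pics/both.png',cv2.resize(np.vstack(a),(480,600)))
E
```

```text
[5.49190198e-01 2.14512510e-05 2.01302024e-01] [-3.13918685e+00  1.05861732e-04  1.57090123e+00] 0.0 0.08554749892853468
scene [0.154 0.653 0.649]
stone [(array([0.478, 0.109, 0.022]), 0.55)]
(0.97, ((479.484130859375, 106.26579284667969), (87.26668548583984, 169.58131408691406), 3.8550734519958496), array([[430., 188.],
       [442.,  19.],
       [529.,  25.],
       [517., 194.]], dtype=float32))
board [(array([0.608, 0.094, 0.006]), 0.78)]
(0.7, ((606.6771240234375, 81.95018005371094), (223.2894744873047, 136.7263641357422), 89.63143920898438), array([[538., -29.],
       [674., -30.],
       [676., 193.],
       [539., 194.]], dtype=float32))
jig_block [(array([0.49 , 0.269, 0.03 ]), 0.74)]
(0.69, ((491.5472412109375, 267.1083984375), (68.88040161132812, 123.9255599975586), 3.842705488204956), array([[453., 327.],
       [461., 203.],
       [530., 208.],
       [522., 331.]], dtype=float32))
pipe_offcut [(array([ 0.498, -0.077,  0.027]), 0.93), (array([0.479, 0.112, 0.022]), 0.71)]
(0.55, ((494.5979919433594, -74.09197235107422), (150.89544677734375, 47.190147399902344), 86.518
[... 466 characters left out ...]
.83252716064453, 149.6760711669922), 2.850067377090454), array([[445., 168.],
       [452.,  19.],
       [530.,  23.],
       [523., 172.]], dtype=float32))
board [(array([0.606, 0.086, 0.009]), 0.68)]
(0.74, ((609.72021484375, 71.03163146972656), (207.11935424804688, 129.5273895263672), 89.8212661743164), array([[545., -32.],
       [674., -33.],
       [675., 174.],
       [545., 175.]], dtype=float32))
jig_block []
None
pipe_offcut [(array([ 0.506, -0.089,  0.031]), 0.58)]
(0.83, ((503.9967956542969, -87.76415252685547), (128.39976501464844, 30.94828224182129), 85.73705291748047), array([[ 484., -151.],
       [ 515., -153.],
       [ 524.,  -25.],
       [ 493.,  -23.]], dtype=float32))
```

View pics/both.png

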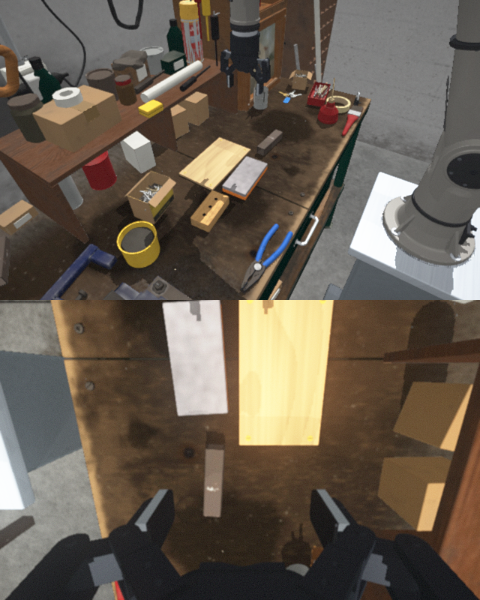

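The stone (wrist view, x 165–227, y 300–415) lies grey side up. It is about 18 mm before the board edge, which is near world x = 0.545. The board spans x 240–330 in the same view, and the pipe (205–222, 435–515) and the block are well clear. I'll go behind the stone and turn the gripper so that both open fingertips push squarely.

```bash
python3 -m jog '[[1,0.12,-0.16,0,0],[1,0.12,-0.16,0,0],[1,0.12,-0.16,0,0],[1,0.12,-0.16,0,0],[1,0,0,0,0.055],[1,0,0,0,0.055],[1,0,0,0,0.055],[1,0,0,0,0.055]]'
python3 -m jog '[[1,0,0,0,0.056],[1,0,0,0,0.056],[1,0,0,0,0.056],[1,0,0,0,0.056],[1,0,0,0,0.056],[1,0,0,0,0]]'
python3 - <<'E'
from h import *
p,M=cam('wrist');save(p,'w2.png')
for o,z in(('stone',.025),('board',.008)):print(o,rect(p,M,o,z))
E
```

```text
time: 2.15
eef_pos: [0.422, 0.096, 0.2025]
orientation: [3.141, -0.0, 0.874]
contact_force: [0.3, 0.6, 0.5]
opening: 0.0852
grip_force: 0.0
time: 2.9
eef_pos: [0.422, 0.096, 0.2025]
orientation: [-3.142, -0.0, 0.002]
contact_force: [0.4, 0.2, 0.3]
opening: 0.0854
grip_force: 0.0
stone (0.79, ((486.8265380859375, 94.68678283691406), (78.37689971923828, 149.97695922851562), 2.7289786338806152), array([[444., 168.],
       [451.,  18.],
       [530.,  22.],
       [522., 171.]], dtype=float32))
board (0.61, ((570.010009765625, 77.12069702148438), (51.805755615234375, 219.2676544189453), 0.12116310000419617), array([[544., 187.],
       [544., -33.],
       [596., -32.],
       [596., 187.]], dtype=float32))
```

View pics/w2.png

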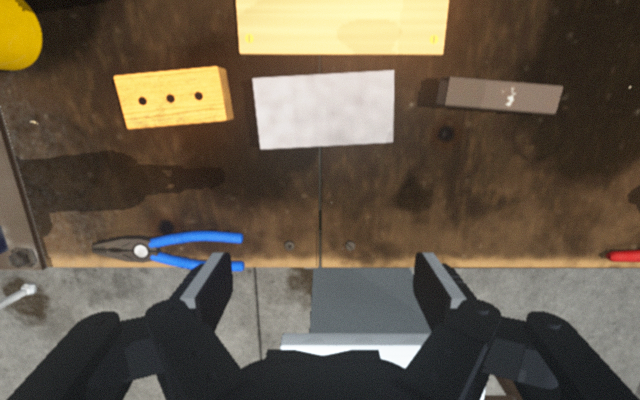

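The view shows the stone's near edge at y≈150 px, the board front at y≈55 px, and bare bench where the fingers will go down. Next I descend and touch the bench lightly to find the fingertip height.

```bash
python3 -m jog '[[1,0,0,0.25,0],[1,0,0,0.25,0],[1,0,0,0.25,0],[1,0,0,0.15,0],[1,0,0,0.02,0],[1,0,0,0,0]]'
for i in 1 ; do python3 -m jog '[[1,0,0,0.02,0],[1,0,0,0.02,0],[1,0,0,0,0]]' | egrep 'eef|force'; python3 -m jog '[[1,0,0,0.02,0],[1,0,0,0,0]]'| egrep 'eef|force';done
```

```text
time: 3.8
eef_pos: [0.4229, 0.0962, 0.0192]
orientation: [-3.141, -0.001, 0.001]
contact_force: [0.3, 0.4, 0.6]
opening: 0.0858
grip_force: 0.0
eef_pos: [0.4221, 0.096, 0.0106]
contact_force: [-0.5, -0.5, -0.2]
grip_force: 0.0
eef_pos: [0.4217, 0.0959, 0.0062]
contact_force: [-0.4, -0.3, 1.0]
grip_force: 0.0
```

```bash
python3 -m jog '[[1,0,0,0.02,0],[1,0,0,0,0]]'| egrep 'eef|force'; python3 -m jog '[[1,0,0,0.02,0],[1,0,0,0,0]]'| egrep 'time|eef|force'
```

```text
eef_pos: [0.4216, 0.0959, 0.002]
contact_force: [-0.1, 0.4, -0.9]
grip_force: 0.0
time: 4.92
eef_pos: [0.4217, 0.0959, -0.002]
contact_force: [-0.5, -0.5, 0.4]
grip_force: 0.0
```

```bash
python3 -m jog '[[1,0.03,0,0,0],[1,0.03,0,0,0],[1,0.02,0,0,0],[1,0.02,0,0,0],[1,0.02,0,0,0],[1,0.02,0,0,0],[1,0.02,0,0,0],[1,0,0,0,0]]'| egrep 'time|eef|force'; python3 -m jog '[[1,0.02,0,0,0],[1,0,0,0,0]]'| egrep 'time|eef|force'
```

```text
time: 5.92
eef_pos: [0.4544, 0.096, -0.0016]
contact_force: [0.6, -0.6, 0.9]
grip_force: 0.0
time: 6.18
eef_pos: [0.4584, 0.096, -0.0015]
contact_force: [-0.5, -0.3, 0.0]
grip_force: 0.0
```

```bash
python3 -m jog '[[1,0.015,0,0,0],[1,0,0,0,0]]'| egrep 'time|eef|force'; python3 - <<'E'
from h import *
p,M=cam('wrist');save(p,'w3.png')
p2,M2=cam('side');save(p2,'s3.png')
cv2.imwrite('pics/b3.png',cv2.resize(np.vstack([p['pixels'],p2['pixels']])[:,:,::-1],(480,600)))
print(rect(p,M,'stone',.025),arm.observe()['contact_force'])
E
```

```text
time: 6.42
eef_pos: [0.4613, 0.096, -0.0016]
contact_force: [-0.1, -0.6, -0.3]
grip_force: 0.0
(0.82, ((488.28265380859375, 94.91958618164062), (77.07755279541016, 147.90069580078125), 3.3323187828063965), array([[446., 167.],
       [454.,  19.],
       [531.,  23.],
       [522., 171.]], dtype=float32)) [-1.34885724  0.06989445 -0.17245333]
```

View pics/b3.png

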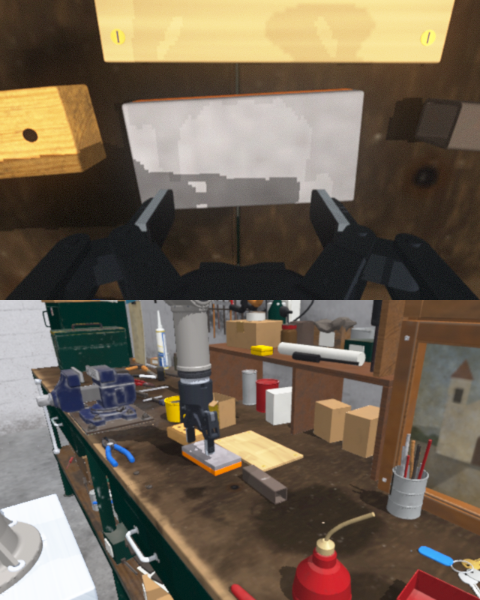

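```bash
python3 - <<'E'
import cv2,numpy as np
a=cv2.imread('pics/w3.png');b=cv2.imread('pics/s3.png')
a=cv2.resize(a[220:370,140:500],(720,300),interpolation=2);b=cv2.resize(b[130:230,200:440],(720,300),interpolation=2)
cv2.imwrite('pics/z3.png',np.vstack([a,b]))
E
```

```text
(no output)
```

View pics/z3.png

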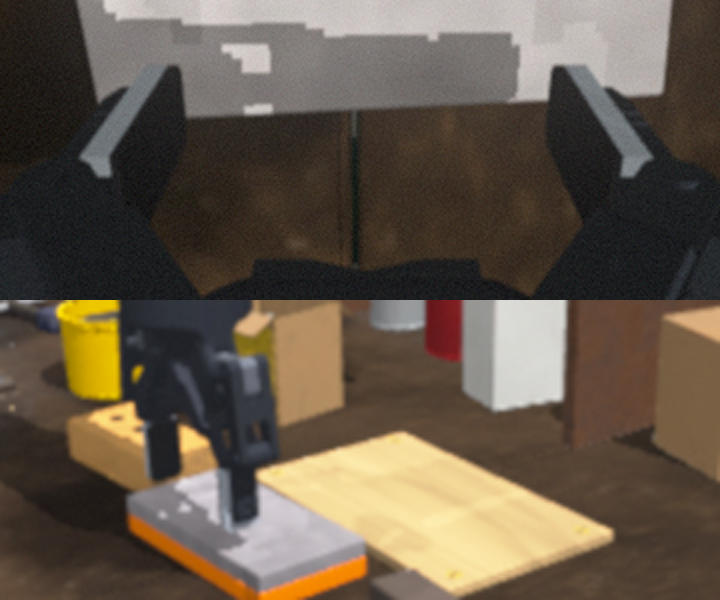

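The fingertips are hovering over the stone, so the open tips sit higher than expected. I'll compute the tip height from the pad corners (wrist 222,252 and 425,252).

```bash
python3 - <<'E'
from h import *
p=optics.get_image('wrist');H=np.array(p['hand_eye']);K=np.array(p['mtx'])
for uv,y in(((222,252),-.0427),((231,254),-.0427),((425,252),.0427),((416,254),.0427)):
    d=H[:3,:3]@np.linalg.inv(K)@np.r_[uv,1];o=H[:3,3]
    for yy in (y,y*1.16): print(uv,(o+d*(yy-o[1])/d[1]).round(4))
print(arm.observe()['eef_pos'])
E
```

```text
(222, 252) [ 0.015  -0.0427 -0.0529]
(222, 252) [ 0.0051 -0.0495 -0.0339]
(231, 254) [ 0.0081 -0.0427 -0.0416]
(231, 254) [-0.0029 -0.0495 -0.0208]
(425, 252) [ 0.015   0.0427 -0.0529]
(425, 252) [ 0.0053  0.0495 -0.0341]
(416, 254) [ 0.0082  0.0427 -0.0417]
(416, 254) [-0.0026  0.0495 -0.0212]
[ 0.46088642  0.0959999  -0.00162773]
```

```bash
python3 -m jog '[[0.4,-0.1,0,-0.1,0],[0.4,-0.1,0,-0.1,0],[0.4,0,0,0,0],[0.4,0,0,0,0],[0.4,0,0,0,0],[0.4,0,0,0,0]]' 60; python3 - <<'E'
from h import *
p,M=cam('wrist');p2,M2=cam('side')
a=cv2.resize(p['pixels'][150:350,100:540],(660,300),interpolation=2);b=cv2.resize(p2['pixels'][130:230,200:420],(660,300),interpolation=2)
cv2.imwrite('pics/z4.png',np.vstack([a,b])[:,:,::-1])
E
```

```text
time: 7.38
eef_pos: [0.421, 0.0958, 0.0378]
orientation: [3.141, 0.001, -0.0]
contact_force: [0.5, 0.9, -1.0]
opening: 0.0339
grip_force: 0.0
```

View pics/z4.png

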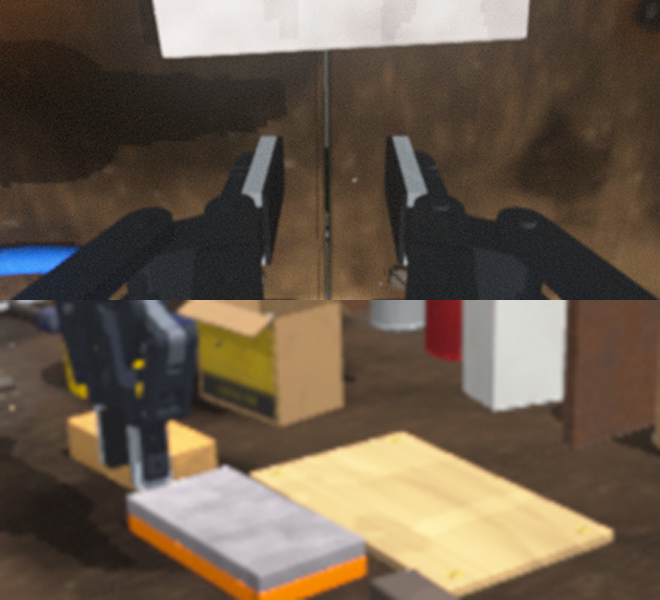

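```bash
python3 - <<'E'
from h import *
p=optics.get_image('wrist');H=np.array(p['hand_eye']);K=np.array(p['mtx']);print(K[0,0],H.round(3).tolist())
d=K[0,0]*.0339/78;c=np.linalg.inv(K)@np.r_[284.7,240.7,1]*d;print((H@np.r_[c,1])[:3])
d=K[0,0]*.0855/(417-231);c=np.linalg.inv(K)@np.r_[231,254,1]*d;print((H@np.r_[c,1])[:3])
E
python3 -m jog '[[0.4,0,0,0.06,0],[0.4,0,0,0.06,0],[0.4,0,0,0.03,0],[0.4,0,0,0,0]]'
```

```text
311.4177748993868 [[0.0, -0.955, -0.298, 0.076], [1.0, 0.0, -0.001, -0.0], [0.001, -0.298, 0.955, -0.171], [0.0, 0.0, 0.0, 1.0]]
[ 0.01764199 -0.01685914 -0.04753109]
[ 0.00842453 -0.04249524 -0.04225073]
time: 8.02
eef_pos: [0.4202, 0.0958, 0.0076]
orientation: [3.141, 0.002, 0.0]
contact_force: [0.9, 1.3, 0.3]
opening: 0.0344
grip_force: 0.0
```

```bash
for i in 1; do python3 -m jog '[[0.4,0,0,0.02,0],[0.4,0,0,0.02,0],[0.4,0,0,0,0]]'|egrep 'eef|contact'; python3 -m jog '[[0.4,0,0,0.015,0],[0.4,0,0,0,0]]'|egrep 'eef|contact';python3 -m jog '[[0.4,0,0,0.015,0],[0.4,0,0,0,0]]'|egrep 'time|eef|contact'; done
```

```text
eef_pos: [0.4208, 0.096, 0.0002]
contact_force: [0.2, 1.3, 0.8]
eef_pos: [0.4209, 0.096, -0.0027]
contact_force: [-0.2, 1.2, -0.3]
time: 8.9
eef_pos: [0.4208, 0.096, -0.0058]
contact_force: [-0.5, 0.2, 0.4]
```

```bash
python3 -m jog '[[0.4,0,0,0.02,0],[0.4,0,0,0,0]]'|egrep 'eef|contact'; python3 -m jog '[[0.4,0,0,0.015,0],[0.4,0,0,0,0]]'|egrep 'eef|contact';python3 -m jog '[[0.4,0,0,0.015,0],[0.4,0,0,0,0]]'|egrep 'time|eef|contact'; python3 - <<'E'
from h import *
p,M=cam('side');cv2.imwrite('pics/z5.png',cv2.resize(p['pixels'][140:230,200:340],(700,450),interpolation=2)[:,:,::-1])
E
```

```text
eef_pos: [0.4206, 0.0959, -0.01]
contact_force: [-0.8, -0.4, 0.4]
eef_pos: [0.4208, 0.096, -0.0128]
contact_force: [-0.4, 0.3, 0.2]
time: 9.65
eef_pos: [0.4208, 0.096, -0.0158]
contact_force: [-0.3, 0.1, -0.5]
```

View pics/z5.png

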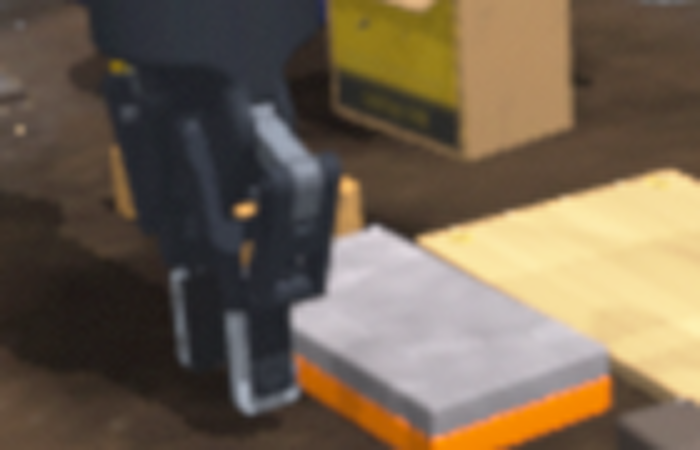

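```bash
python3 - <<'E'
from h import *
p=optics.get_image('side')
P=np.array([[x,.096-.024,z] for x in(.41,.421,.432) for z in(0,.01,.02,.03)]+[[.454,.019,.025],[.454,.019,0]])
u=cv2.projectPoints(P,np.array(p['rvec']),np.array(p['tvec']),np.array(p['mtx']),None)[0][:,0]
for a,b in zip(P,u):print(a,((b-[200,140])*5).round())
E
python3 -m jog '[[0.4,0,0,0.015,0],[0.4,0,0,0,0]]'|egrep 'time|eef|contact'
```

```text
[0.41  0.072 0.   ] [249. 450.]
[0.41  0.072 0.01 ] [246. 424.]
[0.41  0.072 0.02 ] [244. 398.]
[0.41  0.072 0.03 ] [241. 372.]
[0.421 0.072 0.   ] [277. 441.]
[0.421 0.072 0.01 ] [275. 415.]
[0.421 0.072 0.02 ] [273. 389.]
[0.421 0.072 0.03 ] [270. 363.]
[0.432 0.072 0.   ] [306. 432.]
[0.432 0.072 0.01 ] [303. 407.]
[0.432 0.072 0.02 ] [301. 381.]
[0.432 0.072 0.03 ] [299. 354.]
[0.454 0.019 0.025] [434. 405.]
[0.454 0.019 0.   ] [438. 471.]
time: 10.0
eef_pos: [0.4208, 0.096, -0.0188]
contact_force: [-0.8, 0.6, 0.1]
```

Tips are about 27 mm behind the TCP, so they are now about 8 mm above the bench, below the stone's top. I'll raise them 3 mm and push.

```bash
python3 -m jog '[[0.4,0.02,0,-0.015,0],[0.4,0.03,0,0,0],[0.4,0.03,0,0,0],[0.4,0.03,0,0,0],[0.4,0.03,0,0,0],[0.4,0.02,0,0,0],[0.4,0,0,0,0]]'| egrep 'time|eef|contact'; python3 -m jog '[[0.4,0.02,0,0,0],[0.4,0,0,0,0]]'| egrep 'time|eef|contact';python3 -m jog '[[0.4,0.015,0,0,0],[0.4,0,0,0,0]]'| egrep 'time|eef|contact'
```

```text
time: 10.88
eef_pos: [0.4543, 0.0957, -0.0156]
contact_force: [-0.8, -0.5, 0.1]
time: 11.12
eef_pos: [0.4573, 0.0959, -0.0157]
contact_force: [-1.1, -0.6, 0.3]
time: 11.38
eef_pos: [0.4582, 0.0959, -0.0158]
contact_force: [-5.6, 1.0, 3.0]
```

Pinned at x=0.458 with stiffness near 2 N/mm. Next I press harder and start the arc about the board's top edge.

```bash
python3 -m jog '[[0.4,0.02,0,0,0],[0.4,0,0,0,0]]'| egrep 'time|eef|contact'; python3 -m jog '[[0.4,0.007,0,-0.022,0],[0.4,0.008,0,-0.022,0],[0.4,0.009,0,-0.022,0],[0.4,0,0,0,0]]'| egrep 'time|eef|contact'
```

```text
time: 11.62
eef_pos: [0.458, 0.0958, -0.0165]
contact_force: [-10.8, -0.5, 8.5]
time: 12.12
eef_pos: [0.4606, 0.0957, -0.0046]
contact_force: [-11.4, 0.5, 1.0]
```

```bash
python3 - <<'E'
from h import *
p,M=cam('side');cv2.imwrite('pics/z6.png',cv2.resize(p['pixels'][130:230,220:400],(720,400),interpolation=2)[:,:,::-1])
E
```

```text
(no output)
```

View pics/z6.png

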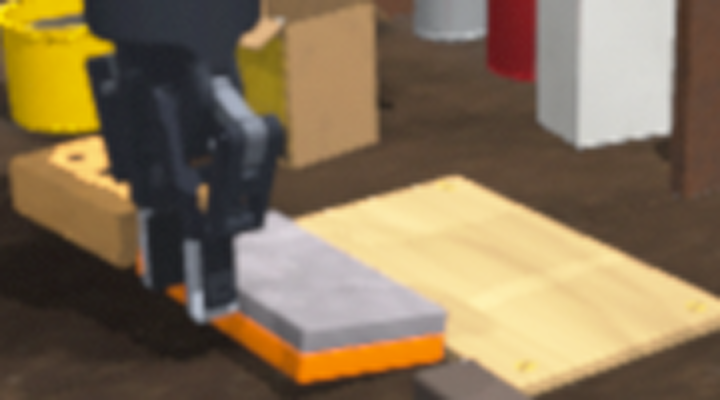

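The stone's near side is lifted with clean contact (tip at 205,318; near bottom edge 300,383). I'll continue the arc.

```bash
python3 -m jog '[[0.4,0.010,0,-0.034,0],[0.4,0.013,0,-0.033,0],[0.4,0.016,0,-0.032,0],[0.4,0,0,0,0]]'| egrep 'time|eef|contact'; python3 -m jog '[[0.4,0.017,0,-0.024,0],[0.4,0.019,0,-0.022,0],[0.4,0.021,0,-0.021,0],[0.4,0,0,0,0]]'| egrep 'time|eef|contact'
```

```text
time: 12.68
eef_pos: [0.4701, 0.0957, 0.0163]
contact_force: [-11.8, -0.5, 5.1]
time: 13.18
eef_pos: [0.482, 0.0958, 0.0307]
contact_force: [-13.6, -1.3, 12.4]
```

```bash
python3 -m jog '[[0.4,0.021,0,-0.021,0],[0.4,0.023,0,-0.019,0],[0.4,0.025,0,-0.016,0],[0.4,0,0,0,0]]'| egrep 'time|eef|contact'; python3 - <<'E'
from h import *
p,M=cam('side');cv2.imwrite('pics/z7.png',cv2.resize(p['pixels'][110:230,220:400],(720,480),interpolation=2)[:,:,::-1])
E
```

```text
time: 13.68
eef_pos: [0.5008, 0.0958, 0.0443]
contact_force: [-8.6, -2.0, 16.1]
```

View pics/z7.png

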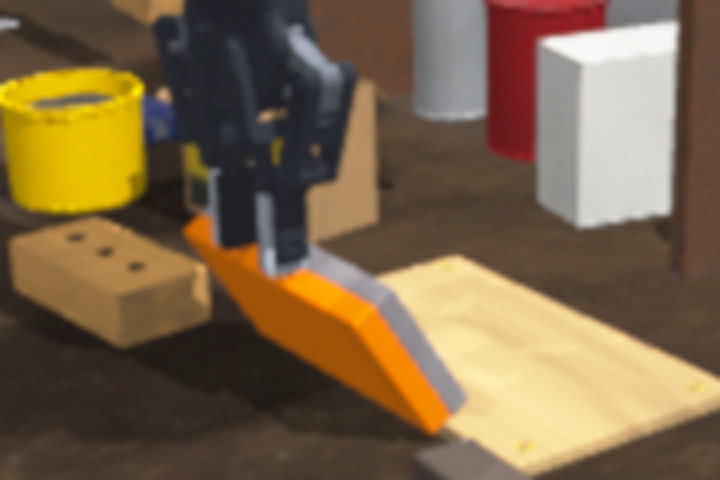

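It is tipping nicely (about 58°), seated on the board edge near (450,425). I'll continue to upright.

```bash
python3 -m jog '[[0.4,0.026,0,-0.013,0],[0.4,0.028,0,-0.011,0],[0.4,0.030,0,-0.008,0],[0.4,0,0,0,0]]'| egrep 'time|eef|contact'; python3 -m jog '[[0.4,0.028,0,-0.006,0],[0.4,0.028,0,-0.004,0],[0.4,0,0,0,0]]'| egrep 'time|eef|contact';python3 - <<'E'
from h import *
p,M=cam('side');cv2.imwrite('pics/z8.png',cv2.resize(p['pixels'][90:230,220:400],(720,560),interpolation=2)[:,:,::-1])
E
```

```text
time: 14.22
eef_pos: [0.5234, 0.0957, 0.0524]
contact_force: [-4.0, -2.1, 13.9]
time: 14.6
eef_pos: [0.5354, 0.0957, 0.054]
contact_force: [0.0, -1.8, 11.2]
```

View pics/z8.png

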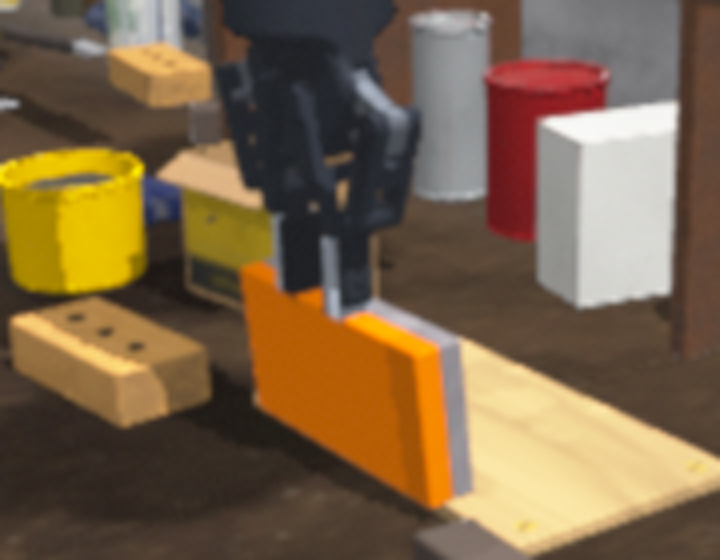

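Almost upright (85°), standing on the board edge (bottom 435–468, ~500). I'll keep driving the top forward.

```bash
python3 -m jog '[[0.4,0.03,0,0.0,0],[0.4,0.03,0,0.002,0],[0.4,0,0,0,0]]'| egrep 'time|eef|contact'; python3 -m jog '[[0.4,0.03,0,0.002,0],[0.4,0.03,0,0.004,0],[0.4,0,0,0,0]]'| egrep 'time|eef|contact'; python3 - <<'E'
from h import *
p,M=cam('side')
a=np.array(p['pixels'][90:230,220:420]).astype(int)
o=(a[...,0]>180)&(a[...,2]<60)&(a[...,1]<170)&(a[...,1]>80)&(a[...,0]-a[...,1]>70)
ys,xs=np.nonzero(o);print(len(xs),[(xs.min()*4,xs.max()*4),(ys.min()*4,ys.max()*4)])
i=xs.argmax();print(xs[i]*4,ys[xs==xs.max()]*4)
save(p,'s9.png')
P=np.array([[.545,.02,.008],[.545,.02,0],[.57,.02,.008],[.545,.02,.084],[.57,.02,.084]])
print(((cv2.projectPoints(P,np.array(p['rvec']),np.array(p['tvec']),np.array(p['mtx']),None)[0][:,0]-[220,90])*4).round())
E
```

```text
time: 15.02
eef_pos: [0.5467, 0.0956, 0.0553]
contact_force: [-4.4, -2.0, 20.3]
time: 15.4
eef_pos: [0.5641, 0.0957, 0.0573]
contact_force: [-0.4, -2.3, 25.6]
2046 [(np.int64(264), np.int64(484)), (np.int64(248), np.int64(488))]
484 [336]
[[444. 501.]
 [444. 517.]
 [488. 486.]
 [441. 342.]
 [487. 329.]]
```

```bash
cat >q.py <<'E'
from h import *
import sys
p,M=cam('side');save(p,sys.argv[1])
a=np.array(p['pixels']).astype(int);o=((a[...,0]-a[...,2]>110)&(a[...,0]-a[...,1]>60)&(a[...,1]>50)).astype('uint8');o[:,:220]=0;o[:90]=0;o[235:]=0;o[:,420:]=0
c=max(cv2.findContours(o,0,2)[0],key=cv2.contourArea);print(cv2.contourArea(c));q=cv2.approxPolyDP(c,4,True)[:,0];print(((q-[220,90])*4).tolist())
m=optics.masks_of('stone',p)
if m:
    c=max(cv2.findContours(m[0]['region'].astype('uint8'),0,2)[0],key=cv2.contourArea);print('stone',((cv2.approxPolyDP(c,4,True)[:,0]-[220,90])*4).tolist())
print(arm.observe()['contact_force'])
E
python3 q.py s10.png
```

```text
2077.0
[[288, 248], [260, 388], [448, 492], [484, 328]]
stone [[296, 248], [264, 388], [428, 488], [476, 488], [504, 328]]
[-0.56763258 -2.50175282 24.83048553]
```

Tilted about 17° past upright with its foot on the board, close to the tipping point. I'll go a bit further with less downward force.

```bash
python3 -m jog '[[0.4,0.03,0,-0.01,0],[0.4,0.03,0,-0.005,0],[0.4,0,0,0,0]]'| egrep 'time|eef|contact'; python3 q.py s11.png
```

```text
time: 15.92
eef_pos: [0.5739, 0.0956, 0.0573]
contact_force: [0.7, -1.5, 13.4]
2149.0
[[304, 244], [264, 388], [448, 488], [500, 328]]
stone [[312, 244], [268, 384], [472, 484], [520, 332]]
[ 1.61356514 -1.06097546 13.06229072]
```

```bash
python3 -m jog '[[0.4,0.04,0,-0.01,0],[0.4,0.04,0,-0.01,0],[0.4,0.02,0,-0.01,0],[0.4,0,0,0,0]]'| egrep 'time|eef|contact'; python3 q.py s12.png
```

```text
time: 16.52
eef_pos: [0.5858, 0.0962, 0.0572]
contact_force: [-0.7, 0.2, 0.1]
1509.5
[[300, 352], [476, 464], [604, 408], [424, 316]]
stone [[300, 356], [312, 396], [472, 484], [604, 444], [600, 396], [428, 316]]
[-0.337591   -0.2707403   0.03248913]
```

It has gone over. I'll back off upward and check how it lies.

```bash
python3 -m jog '[[0.4,-0.2,0,-0.2,0],[0.4,-0.3,0,-0.2,0],[0.4,-0.1,0,-0.1,0],[0.4,0,0,0,0]]'| egrep 'time|eef|contact'; python3 - <<'E'
from h import *
p,M=cam('wrist')
for o,z in(('stone',.033),('board',.008),('pipe_offcut',.03),('jig_block',.03)):print(o,rect(p,M,o,z))
p2,M2=cam('side')
for a in optics.look_for('stone',p2)[:1]:print((M2@np.r_[a['location'],1])[:3])
cv2.imwrite('pics/f.png',cv2.resize(np.vstack([p['pixels'],p2['pixels']])[:,:,::-1],(480,600)))
E
```

```text
time: 17.12
eef_pos: [0.4737, 0.0966, 0.1541]
contact_force: [1.4, 0.6, -0.3]
stone (0.68, ((595.072021484375, 92.74183654785156), (66.71559143066406, 150.28546142578125), 0.054769016802310944), array([[562., 168.],
       [562.,  18.],
       [629.,  18.],
       [628., 168.]], dtype=float32))
board (0.57, ((589.7979736328125, 77.21710205078125), (90.81775665283203, 220.66773986816406), 0.05477750673890114), array([[544., 188.],
       [544., -33.],
       [635., -33.],
       [635., 188.]], dtype=float32))
pipe_offcut (0.88, ((504.6791076660156, -86.72051239013672), (132.5381622314453, 31.11528205871582), 85.69074249267578), array([[ 484., -152.],
       [ 515., -154.],
       [ 525.,  -22.],
       [ 494.,  -19.]], dtype=float32))
jig_block (0.93, ((500.37823486328125, 251.80267333984375), (56.19454574584961, 118.91869354248047), 5.024841785430908), array([[467., 309.],
       [478., 190.],
       [534., 195.],
       [523., 313.]], dtype=float32))
[0.58605919 0.06891133 0.03231643]
```

View pics/f.png

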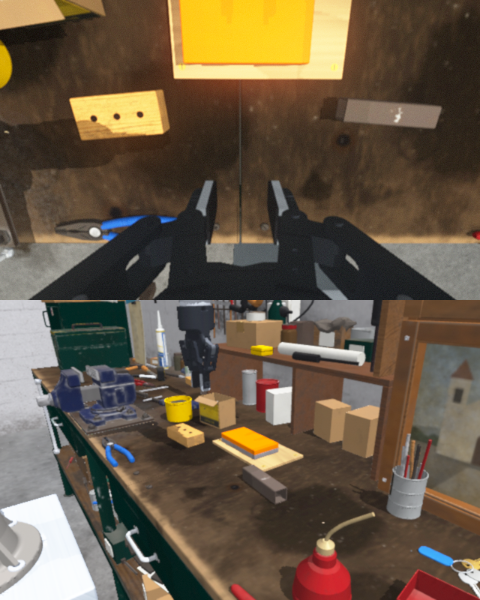

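The stone lies orange side up, wholly on the board (wrist view 180–310, up to 65; board edge at 80). The block and pipe have not moved.

```bash
python3 -c "from bench import hand_in;print(hand_in())"
```

```text
the job is handed in; nothing more can be done
None
```

The stone was tipped over the board's front edge and lies flat on the board, orange side up; the block and pipe were left where they were, and I handed the job in just after 17 s on the robot's clock.

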